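Load a baking-paper roll into the adjustable roll holder

ROBOT

A 7-joint arm with a two-finger parallel gripper is mounted at the origin on the work surface. World frame = base frame: x ahead of the robot, y to its left, z up, the work surface at z = 0. Lengths are in m, angles in rad, forces in N, time in s.
With the tool pointing down it reaches from about 0.425 to 0.925 m from the base axis. Payload 6.8 kg.
Tool frame: the origin (TCP) lies on the mounting face of the last link; the fingertips stand 173 mm ahead of it and the grasp point (between the pads) lies 155 mm ahead of it; z points along the fingers, y is the line along which they close (so a half turn about z gives the same grasp; the last joint's range is limited). The gripper opens to 85 mm and grips with 20 to 120 N. Pads are 22 mm wide; open, the fingers measure 114 mm over their backs; the gripper's body (76 mm by 85 mm) begins 54 mm behind the grasp point. The pads swing forward as they close: fully open they stand 13 mm farther back than shut.
Start: joints at [1.053, 0.477, 0.022, 1.555, -0.011, 1.109, -0.083], TCP at [0.269, -0.619, 0.405] pointing down, gripper open.
Joint ranges: [-2.96, 2.96], [-0.34, 2.1], [-1.41, 1.46], [0.24, 2.44], [-1.37, 4.51], [0.17, 1.92], [-2.96, 2.96]. Speed limits (rad/s): [2.39, 2.39, 3.14, 3.14, 3.14, 3.14, 3.14].

INTERFACE

Orientations are given as a unit quaternion [w, x, y, z].
In Python, from station import bot gives the robot as it stands. The module is installed in compiled form; this text tells all that it offers.
- The arm moves only by the shell command python3 -m pendant 'ROWS' [FORCE]. ROWS is JSON, a list of rows, each a list of 5 numbers: the finger opening in m, from 0 to 0.0854, then the shift along the tool's x, y, z in m, then the turn about the tool's z in degrees. In form: [[jaw, x, y, z, yaw], ...]. A call has 1 to 12 rows; each row shifts and turns the commanded pose from where the row before left it, along the tool's axes as they then stand; what a row does not reach is not made up. A row lasts 1/12 s, in which the tool goes at most 41.7 mm and 7.16 degrees, less where a joint would pass 70% of its speed; a pose out of reach is approached as far as the arm can. A call with a gripper value outside its range is refused whole. The fingers move at their own pace and stop on an object; FORCE is the grip in N (left out, the last holds). Time passes only in rows, so rows that do not move let the fingers close. It gives the time, the measured TCP pose, the force, the opening and the grip force at its end, in the units of the state.
- bot.get_obs(): the state, without advancing time (a new reading comes with each control period).
- bot.read_camera(name): name is "scene" or "side" or "wrist"; returns (picture, depth): 384x512x3 uint8, blue, green, red; 384x512 float32, m along the optical axis (not along the pixel's ray), 0 where there is no reading.
- bot.camera_model(name): a dict with "intrinsics" (3x3 intrinsics, pixels), "dist_coeffs" ([k1, k2, p1, p2, k3] as OpenCV has them; the pictures are not rectified), "R" (3x3) and "t" (3): a world point X has camera coordinates R X + t. Camera axes: x right, y down, z forward; pixel columns grow to the right and rows downward; lengths in m; the calibration is good to about 2 mm. A picture is of the moment at which its call begins: read the wrist's pose just before it. camera_model takes no time and is no camera call; for the wrist camera it gives the pose at the moment of the call.
- bot.hand_in(): hands the job in; it is judged then, once.
Trained networks look in the newest picture that a camera, given by its name, has taken for a name from the list of things; names that differ only in an ending like _2 or _b are one class to them, and where a whole thing is asked for, a point or a joint stands for the part that bears it (a point fixed in the world has none). Each returns a list of dicts, best first, with "score" (0 to 1); they miss things now and then, are a little off and sometimes report something else, mostly with a low value. They report only what shows in the picture. A call takes as long as a camera call. They do not tell look-alikes from the thing itself.
- bot.boxes_of(name, camera): "at" ([column, row] in pixels, amid what is visible of it).
- bot.trace(name, camera): "mask" (384x512 bool, what is visible of it) and "at" ([column, row] in pixels, amid what is visible of it).
- bot.pinpoint(name, camera): "at" ([column, row] in pixels: a listed point, or the origin of a listed thing).
The state is a dict: "t": time; "q": joint angles; "joint_vel": joint speeds; "joint_torque": joint torques, N m; "eef_pos": TCP position; "tool_rot": TCP orientation; "contact_force": force on the tool from outside, world axes, zero at the start; "torque": the same for the moment, N m; "gripper_width": opening from 0.0 (shut) to 1.0 (fully open); "grasp_force": force on a finger pad.
Only numpy, scipy, OpenCV 4.12 (cv2) and the standard library are available. Lean on these libraries where they do the work, as an engineer would, in place of code of your own. Each camera call takes 0.05 s, during which the arm holds its last target. There are 200 camera calls.

TASK

Load the fresh roll of baking paper into the roll holder on the counter: lay it gently on the two black V-shaped rests between the white hubs, then push the sliding end by its red handle fully home, so that both hubs sit inside the ends of the roll's core with both flanges against the roll and the roll is lifted clear of the rests. Let go, and leave the bottle, mug and bowl where they are.

Things in the scene. Friction and masses are not known exactly. Their poses are not given: they have to be found in the camera images.
- roll: Rigid, wrapped cream roll of baking paper with two red bands, lying on the counter: 180 mm long, 48 mm outside diameter, open 32 mm bore right through, about 0.18 kg, both ends alike. Origin at the roll's centre, on its axis (24 mm above the counter at the start); its x axis runs along the roll. It can roll if nudged sideways.
- holder: Roll holder, fixed to the counter: wooden base 110 x 360 x 14 mm (x, y, z). Origin at the centre of its underside. The hubs share one level axis, parallel to the holder's y, above x = 0 and 58 mm above the counter. Fixed end at -y: dark block 56 mm wide, y -171 to -141 mm, top 88 mm up. Sliding end at +y, with a red handle.
- head_face (a point): Centre of the fixed white flange's face (42 mm across), on the hub axis, at holder y = -135 mm, 58 mm up. From it a white tapered hub sticks out 18 mm to +y: 29 mm diameter at the flange, 16 mm at the tip. The sliding end has an equal flange and hub, pointing to -y.
- rests_mid (a point): Point midway between the two black V rests, at holder y = -25 mm, where a laid-in roll's axis lies: 53 mm up, 5 mm below the hub axis. The rests are 53 mm either side of it (y = -78 and +28 mm), each 10 mm thick along y; their sides slope at 45 degrees, out to about 38 mm from the middle and up to about 55 mm above the counter.
- loaded (a point): Point on the hub axis (holder y = -45 mm, 58 mm up) midway between the flanges when the sliding end is home: the centre of a fully loaded roll comes here, but 1 to 2 mm lower, as the bore has that much play on the hubs.
- tailstock (a joint): Sliding end's position along the holder's y, in m. 0 = fully home on a 180 mm roll (flange faces 180 mm apart); positive = pulled back by that much (hub tips 144 mm + value apart). Starts 0.060 to 0.085; can go on to -0.030 with no roll in it. Needs about 3 N to slide, up to 20 N while lifting the roll on the hubs; stays where it is left.
- tail_grip (a point): Middle of the red handle on the sliding end, 112 mm up: an upright fin 16 mm thick along the slide, 40 mm wide across it, standing 88 to 132 mm above the counter. The sliding flange's face is 25.5 mm to -y of it. The dark block under the fin is 56 mm wide, 39 mm long along y, its top 88 mm up.
- sauce_bottle: Bystander: amber sauce bottle with white cap, 62 mm diameter, 190 mm tall, origin at the centre of its underside, z axis up.
- mug: Bystander: blue mug, 80 mm diameter, 90 mm tall, origin at the centre of its underside, z axis up.
- bowl: Bystander: white bowl, 120 mm diameter, 50 mm tall, origin at the centre of its underside, z axis up.
There are look-alikes about, which are no part of the job. Leave any green, purple or turquoise look-alike of the roll alone.

How it is judged:
At the end, for the whole second after the job is handed in: The roll rests between the hubs: centre within 5 mm of its loaded place along the holder, within 4 mm of the hub axis sideways, 54.5 to 61.5 mm above the counter (the rests alone hold it at 53), axis within 2 degrees of the hub axis, at rest; the sliding end is within 5 mm of fully home (y of roll in the frame of holder between -0.05 and -0.04 m and x of roll in the frame of holder between -0.004 and 0.004 m and z of roll in the frame of holder between 0.0545 and 0.0615 m and angle between the x axis of roll and the y axis of holder, either way round below 0.035 rad and value of joint tailstock between -0.005 and 0.005 m and linear speed of roll below 0.02 m/s); the robot touches nothing.
It fails at once if the sauce bottle is shoved more than 40 mm or tipped over (distance of sauce_bottle from where it was at the start of the episode above 0.04 m or angle between sauce_bottle's own z axis and vertical above 0.5 rad).
It fails at once if the mug is shoved more than 40 mm or tipped over (distance of mug from where it was at the start of the episode above 0.04 m or angle between mug's own z axis and vertical above 0.5 rad).
It fails at once if the bowl is shoved more than 40 mm or tipped over (distance of bowl from where it was at the start of the episode above 0.04 m or angle between bowl's own z axis and vertical above 0.5 rad).
It fails at once if the roll is dropped into the holder (moving faster than 0.8 m/s, not held, over the holder) (linear speed of roll above 0.8 m/s and horizontal distance between roll and holder below 0.12 m and contact force between the fingers and roll below 0.1 N).
It also fails if it takes over 51 s, if anything falls off the work surface, if the arm or the gripper's body presses on something with over 40 N, if the wrist force passes 120 N, or if a joint passes its speed limit or range.

## Working session

There is one attempt and no reset: what is moved stays moved. The work goes in short steps, Python scripts to look and compute and a shell command to move; the robot and the scene stay as the last step left them, time stands still between calls to the robot, and variables do not carry over. Pictures are saved under pics/ and viewed, at most 10 in all, crops included, and the job is handed in when it is done.

```bash
mkdir -p pics; cat > h.py <<'E'
import numpy as np, cv2
from station import bot
def ray(cam,px):
    m=bot.camera_model(cam);K=np.array(m["intrinsics"]);R=np.array(m["R"]);t=np.array(m["t"])
    p=cv2.undistortPoints(np.array([[px]],float),K,np.array(m["dist_coeffs"],float))[0,0]
    return -R.T@t, R.T@np.array([p[0],p[1],1.]),
def onz(cam,px,z):
    o,d=ray(cam,px); return o+d*(z-o[2])/d[2]
def cloud(cam,depth,mask):
    m=bot.camera_model(cam);K=np.array(m["intrinsics"]);R=np.array(m["R"]);t=np.array(m["t"])
    v,u=np.nonzero(mask&(depth>0))
    p=cv2.undistortPoints(np.stack([u,v],1).astype(float)[:,None],K,np.array(m["dist_coeffs"],float))[:,0]
    z=depth[v,u]; return (np.c_[p*z[:,None],z]-t)@R
E
python3 - <<'E'
from h import *
np.set_printoptions(precision=4,suppress=True)
ims=[]
for c in ["scene","side"]:
    im,d=bot.read_camera(c); ims.append(im); np.save(c+"_d.npy",d)
    for n,z in [("roll",.024),("holder",0),("head_face",.058),("rests_mid",.053),("tail_grip",.112),("sauce_bottle",0),("mug",0),("bowl",0)]:
        for r in bot.pinpoint(n,c)[:4]: print(c,n,round(r["score"],2),np.round(r["at"]),onz(c,r["at"],z))
cv2.imwrite("pics/a.png",ims[0]);cv2.imwrite("pics/b.png",ims[1])
print(bot.get_obs()["tool_rot"],bot.get_obs()["t"])
E
```

```text
scene roll 0.96 [275. 116.] [ 0.3041 -0.2864  0.024 ]
scene roll 0.74 [203. 145.] [ 0.5298 -0.3693  0.024 ]
scene roll 0.69 [329. 170.] [ 0.3565 -0.0417  0.024 ]
scene roll 0.56 [244. 179.] [ 0.5363 -0.1987  0.024 ]
scene holder 0.59 [347. 275.] [0.5616 0.1718 0.    ]
scene holder 0.26 [341. 250.] [ 0.5172  0.1212 -0.    ]
scene head_face 0.68 [310. 230.] [0.5518 0.0385 0.058 ]
scene rests_mid 0.71 [343. 261.] [0.5609 0.1467 0.053 ]
scene tail_grip 0.76 [415. 299.] [0.5525 0.3216 0.112 ]
scene tail_grip 0.73 [242. 181.] [ 0.5821 -0.1575  0.112 ]
scene sauce_bottle 0.8 [222.  99.] [ 0.3467 -0.4754  0.    ]
scene mug 0.71 [224. 268.] [ 0.7519 -0.07    0.    ]
scene mug 0.55 [244. 179.] [ 0.5248 -0.2105  0.    ]
scene bowl 0.95 [304. 343.] [0.7592 0.1942 0.    ]
scene bowl 0.5 [341. 254.] [0.5267 0.1277 0.    ]
side roll 0.9 [270. 197.] [ 0.5337 -0.1876  0.024 ]
side roll 0.84 [347. 206.] [ 0.2944 -0.2937  0.024 ]
side roll 0.74 [291. 248.] [ 0.3552 -0.0295  0.024 ]
side roll 0.62 [296. 173.] [ 0.528  -0.3542  0.024 ]
side holder 0.76 [195. 268.] [0.5537 0.1748 0.    ]
side head_face 0.73 [224. 223.] [0.5616 0.0245 0.058 ]
side head_face 0.26 [197. 266.] [0.518  0.1951 0.058 ]
side rests_mid 0.79 [196. 248.] [0.5653 0.1462 0.053 ]
side rests_mid 0.59 [148. 281.] [0.5945 0.3038 0.053 ]
side rests_mid 0.23 [202. 248.] [0.5533 0.1364 0.053 ]
side tail_grip 0.68 [198. 196.] [0.6629 0.0216 0.112 ]
side tail_grip 0.64 [148. 284.] [0.5447 0.3312 0.112 ]
side sauce_bottle 0.78 [350. 178.] [ 0.358  -0.4745  0.    ]
side mug 0.68 [199. 195.] [ 0.763  -0.0763  0.    ]
side bowl 0.79 [144. 242.] [0.7556 0.1906 0.    ]
[0.     0.9791 0.2034 0.    ] 0.9
```

View pics/a.png

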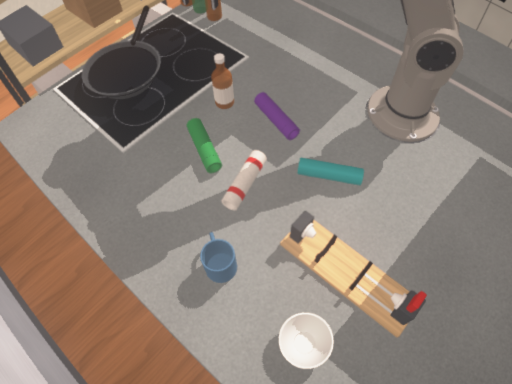

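View pics/b.png

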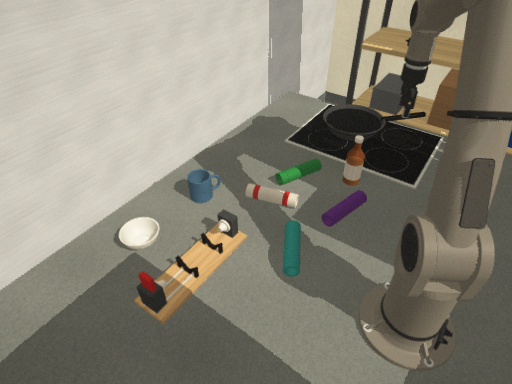

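The scene image shows the cream roll with red bands at (244,180), the holder's fixed end at (303,228), the red handle at (415,300), the mug at (219,260) and the bowl at (305,340). In the side image the roll is at (272,196). I'll refine the poses from depth.

```bash
cat > fit.py <<'E'
from h import *
np.set_printoptions(precision=4,suppress=True)
def rollmask(c,near):
    rs=bot.trace("roll",c); rs=[r for r in rs if np.hypot(*(np.array(r["at"])-near))<25]
    return rs[0]["mask"] if rs else None
def rollfit(c,d,mask):
    P=cloud(c,d,cv2.erode(mask.astype(np.uint8),np.ones((3,3)))>0); P=P[P[:,2]>.004]
    T=P[P[:,2]>np.percentile(P[:,2],60)]
    r=cv2.minAreaRect(T[:,:2].astype(np.float32)*1000)
    b=cv2.boxPoints(r); e=[b[1]-b[0],b[2]-b[1]]; L=max(e,key=np.linalg.norm)
    return np.array(r[0])/1000,np.linalg.norm(L),np.degrees(np.arctan2(L[1],L[0])),P[:,2].max(),len(P)
E
python3 - <<'E'
from fit import *
for c,near in [("scene",(244,180)),("side",(272,196))]:
    im,d=bot.read_camera(c); m=rollmask(c,near)
    if m is not None: print(c,rollfit(c,d,m))
    hsv=cv2.cvtColor(im,cv2.COLOR_BGR2HSV)
    h=[r for r in bot.trace("holder",c)]
    if h:
        hm=h[0]["mask"]; P=cloud(c,d,hm); 
        W=P[(P[:,2]>.008)&(P[:,2]<.02)]; r=cv2.minAreaRect(W[:,:2].astype(np.float32)*1000); print("base",r,len(W))
    red=((hsv[...,0]<8)|(hsv[...,0]>172))&(hsv[...,1]>150)&(hsv[...,2]>80)
    P=cloud(c,d,red); P=P[(P[:,2]>.085)&(P[:,2]<.14)&(P[:,1]>.2)&(P[:,1]<.45)]
    T=P[P[:,2]>.125]; print("handle",P.mean(0),P.min(0),P.max(0),len(P),"top",T.mean(0) if len(T) else 0, cv2.minAreaRect(T[:,:2].astype(np.float32)*1000) if len(T) else 0)
E
```

```text
scene (array([ 0.5381, -0.196 ]), np.float32(177.63889), np.float32(15.629286), np.float64(0.050811510012332674), 874)
base ((555.8232421875, 172.26736450195312), (112.3603286743164, 359.09136962890625), 0.2787490785121918) 4714
handle [0.5612 0.3242 0.1227] [0.5381 0.3173 0.0898] [0.5761 0.3334 0.1337] 199 top [0.5577 0.3255 0.1305] ((556.9851684570312, 325.74615478515625), (37.68423843383789, 15.363752365112305), 0.5770741701126099)
side (array([ 0.5305, -0.1899]), np.float32(167.07195), np.float32(18.061937), np.float64(0.0516807979999777), 511)
base ((554.3063354492188, 173.0882568359375), (111.7669906616211, 358.52362060546875), 0.015720291063189507) 2950
handle [0.548  0.3296 0.1181] [0.5337 0.315  0.0876] [0.5717 0.3352 0.1359] 207 top [0.5521 0.3283 0.1317] ((553.37890625, 327.87164306640625), (36.70280456542969, 14.71623706817627), 0.15070879459381104)
```

```bash
cat >> h.py <<'E'
from scipy.spatial.transform import Rotation as Ro
def st():
    o=bot.get_obs(); w=o["tool_rot"]; R=Ro.from_quat([w[1],w[2],w[3],w[0]]).as_matrix()
    return o,np.array(o["eef_pos"]),R
def need(target):
    o,p,R=st(); d=R.T@(np.array(target)-p)
    print("t",round(o["t"],2),"tcp",np.round(p,4),"tool x az",round(np.degrees(np.arctan2(R[1,0],R[0,0])),2),"zax",np.round(R[:,2],3),"need tool xyz mm",np.round(d*1000,1),"w",round(o["gripper_width"],3),"gf",np.round(o["grasp_force"],1),"F",np.round(o["contact_force"],1))
E
python3 -m pendant '[[0.085,0.02,-0.014,-0.01,0],[0.085,0.0285,-0.0195,-0.01,0.5],[0.085,0.0285,-0.0195,0,0.5],[0.085,0.0285,-0.0195,0,0.5],[0.085,0.0285,-0.0195,0,0.5],[0.085,0.0285,-0.0195,0,0.5],[0.085,0.0285,-0.0195,0,0.5],[0.085,0.0285,-0.0195,0,0.5],[0.085,0.0285,-0.0195,0,0.5],[0.085,0.0285,-0.0195,0,0.5],[0.085,0.0285,-0.0195,0,0.5],[0.085,0.0285,-0.0195,0,0.5]]' 40
python3 -c "
from h import *
need([.535,-.193,.36])"
```

```text
t: 2.2
eef_pos: [0.4982, -0.2844, 0.425]
tool_rot: [0.0, 0.988, 0.156, 0.0]
contact_force: [1.1, -0.3, 0.1]
gripper_width: 0.995
grasp_force: 0.0
t 2.2 tcp [ 0.4982 -0.2844  0.425 ] tool x az 17.95 zax [ 0. -0. -1.] need tool xyz mm [ 63.1 -75.7  65. ] w 0.995 gf 0.0 F [ 1.1 -0.3  0.1]
```

```bash
python3 -m pendant '[[0.085,0.015,-0.019,0.01,0],[0.085,0.016,-0.019,0.01,0],[0.085,0.016,-0.019,0.01,0],[0.085,0.016,-0.019,0.01,0],[0.085,0,0,0.01,0],[0.085,0,0,0,0]]'
python3 - <<'E'
from fit import *
need([.535,-.193,.18])
im,d=bot.read_camera("wrist"); cv2.imwrite("pics/c.png",im)
rs=bot.trace("roll","wrist")
for r in rs:
    print(r["score"],r["at"],rollfit("wrist",d,r["mask"]))
for c,near in [("scene",(244,180)),("side",(272,196))]:
    im,d=bot.read_camera(c); m=rollmask(c,near)
    if m is not None: print(c,rollfit(c,d,m))
E
```

```text
t: 2.7
eef_pos: [0.534, -0.1923, 0.3729]
tool_rot: [-0.001, 0.987, 0.158, -0.001]
contact_force: [-0.6, -1.1, -0.1]
gripper_width: 0.994
grasp_force: 0.0
t 2.7 tcp [ 0.534  -0.1923  0.3729] tool x az 18.19 zax [-0.003  0.001 -1.   ] need tool xyz mm [  1.2   1.4 192.8] w 0.994 gf 0.0 F [-0.6 -1.1 -0.1]
0.88 [235.6, 318.4] (array([ 0.3375, -0.2316]), np.float32(60.190266), np.float32(-88.09147), np.float64(0.046781259871009895), 811)
0.57 [395.3, 218.8] (array([ 0.528, -0.374]), np.float32(177.91914), np.float32(65.77144), np.float64(0.05125395859531623), 5462)
scene (array([ 0.5377, -0.196 ]), np.float32(175.30785), np.float32(14.55392), np.float64(0.051452994429929885), 883)
side (array([ 0.53  , -0.1925]), np.float32(173.04779), np.float32(15.104221), np.float64(0.051049093287168015), 568)
```

View pics/c.png

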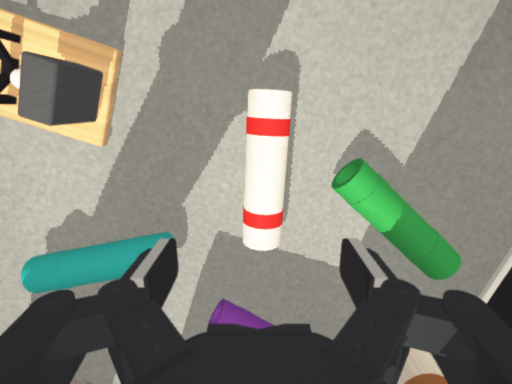

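The wrist image shows the cream roll almost upright, from (270,90) to (262,248), between the fingers. The trace missed it, so I'll fit it from depth in its own region.

```bash
cat >> fit.py <<'E'
def wfit(lo=np.array([.43,-.26]),hi=np.array([.65,-.12]),zmin=.04,zmax=.06,box=(230,310,80,260)):
    im,d=bot.read_camera("wrist"); m=np.zeros(d.shape,bool); m[box[2]:box[3],box[0]:box[1]]=1
    P=cloud("wrist",d,m); P=P[(P[:,2]>zmin)&(P[:,2]<zmax)]
    r=cv2.minAreaRect(P[:,:2].astype(np.float32)*1000); return r,P[:,2].max(),len(P)
E
python3 - <<'E'
from fit import *
for z in (.03,.04,.045): print(wfit(zmin=z))
E
```

```text
(((535.594970703125, -199.1024169921875), (179.78421020507812, 46.419593811035156), 15.39263916015625), np.float64(0.04889157570404191), 6256)
(((535.7090454101562, -198.84640502929688), (179.58364868164062, 36.448524475097656), 15.070746421813965), np.float64(0.04955690566010373), 4687)
(((535.7894897460938, -199.22010803222656), (178.54400634765625, 26.530824661254883), 15.562568664550781), np.float64(0.049019428764545035), 2494)
```

```bash
python3 -m pendant '[[0.085,0,0,0,2.9],[0.085,0,0.003,0.025,0],[0.085,0,0.003,0.03,0],[0.085,0,0,0.03,0],[0.085,0,0,0.03,0],[0.085,0,0,0.025,0],[0.085,0,0,0.02,0],[0.085,0,0,0.013,0],[0.085,0,0,0,0],[0.085,0,0,0,0]]'
python3 -c "
from h import *
need([.5357,-.198,.18])"
```

```text
t: 3.98
eef_pos: [0.5357, -0.2001, 0.2018]
tool_rot: [-0.0, 0.991, 0.131, -0.0]
contact_force: [-0.3, -0.2, 0.2]
gripper_width: 0.996
grasp_force: 0.0
t 3.98 tcp [ 0.5357 -0.2001  0.2018] tool x az 15.07 zax [-0.  0. -1.] need tool xyz mm [ 0.6 -2.  21.8] w 0.996 gf 0.0 F [-0.3 -0.2  0.2]
```

```bash
python3 -m pendant '[[0.085,0.0005,-0.002,0.012,0],[0.085,0,0,0.01,0],[0.06,0,0,0,0],[0.05,0,0,0,0],[0.044,0,0,0,0],[0.04,0,0,0,0],[0.04,0,0,0,0],[0.04,0,0,0,0],[0.04,0,0,0,0]]' 30
python3 -c "
from h import *
need([.5357,-.198,.30])"
```

```text
t: 4.73
eef_pos: [0.5357, -0.198, 0.1803]
tool_rot: [0.0, 0.991, 0.131, 0.0]
contact_force: [-1.4, 0.1, 6.1]
gripper_width: 0.559
grasp_force: 31.2
t 4.73 tcp [ 0.5357 -0.198   0.1803] tool x az 15.08 zax [ 0.001 -0.    -1.   ] need tool xyz mm [ 1.000e-01  0.000e+00 -1.197e+02] w 0.559 gf 31.2 F [-1.4  0.1  6.1]
```

```bash
python3 -m pendant '[[0.04,0,0,-0.01,0],[0.04,0,0,-0.02,0],[0.04,0,0,-0.03,-5],[0.04,0,0,-0.03,-6.8],[0.04,0,0,-0.03,-6.8],[0.04,0,0,-0.03,-6.8],[0.04,0,0,0,-6.8],[0.04,0,0,0,-6.8],[0.04,0,0,0,-6.8],[0.04,0,0,0,-6.8],[0.04,0,0,0,-6.8],[0.04,0,0,0,-6.8]]' 30
python3 -c "
from h import *
need([.555,.155,.33])"
```

```text
t: 5.73
eef_pos: [0.5352, -0.1979, 0.33]
tool_rot: [0.0, 0.757, 0.653, -0.0]
contact_force: [-0.4, -0.2, -1.2]
gripper_width: 0.557
grasp_force: 31.6
t 5.73 tcp [ 0.5352 -0.1979  0.33  ] tool x az 81.61 zax [-0. -0. -1.] need tool xyz mm [ 3.52e+02 -3.19e+01 -1.00e-01] w 0.557 gf 31.6 F [-0.4 -0.2 -1.2]
```

```bash
python3 -m pendant '[[0.04,0,0,0,-4],[0.04,0.01,0,0,-3],[0.04,0.03,0.002,0,0],[0.04,0.034,0.002,0,0],[0.04,0.034,0.002,0,0],[0.04,0.034,0.002,0,0],[0.04,0.034,0.002,0,0],[0.04,0.034,0.002,0,0],[0.04,0.034,0.002,0,0],[0.04,0.034,0.002,0,0],[0.04,0.034,0.002,0,0],[0.04,0.034,0.002,0,0]]' 30
python3 -c "
from h import *
need([.555,.155,.33])"
```

```text
t: 6.73
eef_pos: [0.5662, 0.1487, 0.33]
tool_rot: [0.0, 0.718, 0.696, -0.0]
contact_force: [0.8, -0.8, -1.2]
gripper_width: 0.555
grasp_force: 31.6
t 6.73 tcp [0.5662 0.1487 0.33  ] tool x az 88.26 zax [ 0.    -0.001 -1.   ] need tool xyz mm [  5.9 -11.3   0. ] w 0.555 gf 31.6 F [ 0.8 -0.8 -1.2]
```

```bash
python3 -m pendant '[[0.04,0.006,-0.011,0,-1.8],[0.04,0,0,0,0],[0.04,0,0,0,0]]' 30
python3 - <<'E'
from fit import *
need([.555,.155,.208])
im,d=bot.read_camera("wrist"); cv2.imwrite("pics/d.png",im)
full=np.ones(d.shape,bool); P=cloud("wrist",d,full)
hsv=cv2.cvtColor(im,cv2.COLOR_BGR2HSV)
W=P[(P[:,2]>.009)&(P[:,2]<.019)]; 
print("base",cv2.minAreaRect(W[:,:2].astype(np.float32)*1000),len(W))
box=np.zeros(d.shape,bool); box[60:265,225:305]=1
Q=cloud("wrist",d,box); 
for z in (.17,.18,.19):
    T=Q[(Q[:,2]>z)&(Q[:,2]<.21)]; print(cv2.minAreaRect(T[:,:2].astype(np.float32)*1000),T[:,2].max())
for c in("scene","side"):
    im,d=bot.read_camera(c); h=bot.trace("holder",c)
    if h:
        P=cloud(c,d,h[0]["mask"]); T=P[(P[:,2]>.08)&(P[:,2]<.094)&(P[:,1]<.1)]
        if len(T)>10: print(c,"headblock",cv2.minAreaRect(T[:,:2].astype(np.float32)*1000),len(T))
        W=P[(P[:,2]>.008)&(P[:,2]<.02)]; print("base",cv2.minAreaRect(W[:,:2].astype(np.float32)*1000))
E
```

```text
t: 6.98
eef_pos: [0.555, 0.1538, 0.3297]
tool_rot: [0.0, 0.706, 0.708, -0.0]
contact_force: [0.9, -0.7, -1.4]
gripper_width: 0.561
grasp_force: 31.6
t 6.98 tcp [0.555  0.1538 0.3297] tool x az 90.16 zax [-0.    -0.001 -1.   ] need tool xyz mm [  1.3   0.  121.7] w 0.561 gf 31.6 F [ 0.9 -0.7 -1.4]
base ((546.337158203125, 98.15928649902344), (451.5203552246094, 456.8688049316406), 76.2546615600586) 9325
((557.8058471679688, 196.97946166992188), (36.29075241088867, 88.35710906982422), 1.681938648223877) 0.1984069779841656
((557.8058471679688, 196.97946166992188), (36.29075241088867, 88.35710906982422), 1.681938648223877) 0.1984069779841656
((557.0242919921875, 200.25770568847656), (82.2570571899414, 31.29166603088379), 89.12420654296875) 0.1984069779841656
scene headblock ((556.9414672851562, 17.220914840698242), (30.2698974609375, 56.3034782409668), 89.51033020019531) 271
base ((556.795654296875, 172.99136352539062), (110.62976837158203, 359.877197265625), 0.3754020035266876)
```

View pics/d.png

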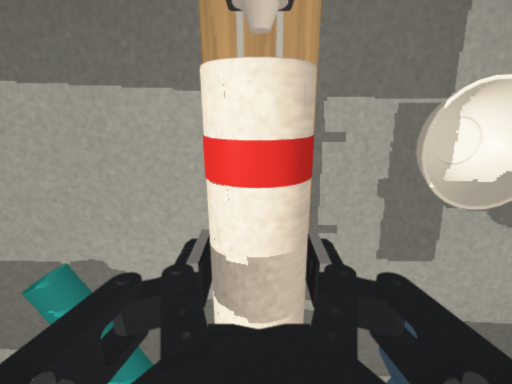

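```bash
python3 - <<'E'
from fit import *
im,d=bot.read_camera("wrist")
b=np.zeros(d.shape,bool); b[0:60,150:370]=1
P=cloud("wrist",d,b); W=P[(P[:,2]>.008)&(P[:,2]<.02)]; print(len(W))
for y in np.arange(.27,.40,.01):
    s=W[abs(W[:,1]-y)<.005]
    if len(s)>20: print(round(y,3),np.percentile(s[:,0],[1,99]),s[:,0].min(),s[:,0].max())
im2=im.copy(); v=d.copy()
# tail hub points
H=P[(P[:,2]>.035)&(P[:,2]<.095)]; print("hub etc",len(H),H.min(0),H.max(0),np.median(H,0))
T=P[(P[:,2]>.17)]; print("roll far",T.min(0),T.max(0))
b=np.zeros(d.shape,bool); b[60:330,190:330]=1
P=cloud("wrist",d,b); P=P[(P[:,2]>.17)&(P[:,2]<.21)]
for y in np.arange(.15,.25,.01):
    s=P[abs(P[:,1]-y)<.005]
    if len(s)>20: print("roll",round(y,3),s[:,0].min(),s[:,0].max(),(s[:,0].min()+s[:,0].max())/2,s[:,2].max())
E
```

```text
5835
0.27 [0.5018 0.6085] 0.5009989755055702 0.6096954193245981
0.28 [0.5016 0.6081] 0.5001760586883338 0.6097275545610492
0.29 [0.5016 0.6083] 0.5001289420815047 0.6097811153702347
0.3 [0.5015 0.6083] 0.5002322634997719 0.6091277380017416
0.31 [0.5012 0.6088] 0.5002621584013771 0.6098441173960453
0.32 [0.5002 0.6082] 0.5001199476784356 0.6086462881927615
hub etc 1008 [0.528  0.2822 0.035 ] [0.5815 0.3082 0.0725] [0.5548 0.292  0.0654]
roll far [0.5419 0.2404 0.1886] [0.5698 0.2417 0.197 ]
roll 0.15 0.5303922806827036 0.5815481323229844 0.555970206502844 0.1995559161859732
roll 0.16 0.5213097350229693 0.5917450686589756 0.5565274018409725 0.20999315294117935
roll 0.17 0.5326287988521266 0.5788691427929761 0.5557489708225514 0.1974265415117956
roll 0.18 0.5326524746465463 0.5789069620158356 0.555779718331191 0.19752558601812603
roll 0.19 0.5324661403185744 0.5788304505207402 0.5556482954196573 0.19750112660155633
roll 0.2 0.5319097427103164 0.5796337283263601 0.5557717355183383 0.19856992982804786
roll 0.21 0.5316956866882028 0.5797840345293706 0.5557398606087867 0.1985987296755028
roll 0.22 0.5324165604505214 0.5788211924699908 0.5556188764602561 0.19798982819654384
roll 0.23 0.5324849776962913 0.5787936830559622 0.5556393303761268 0.1979511562342032
roll 0.24 0.5324717375940182 0.5788035822507963 0.5556376599224073 0.1975974625528203
```

```bash
python3 -m pendant '[[0.04,0.005,-0.0005,0.01,0],[0.04,0,0,0.02,0],[0.04,0,0,0.025,0],[0.04,0,0,0.025,0],[0.04,0,0,0.018,0],[0.04,0,0,0.01,0],[0.04,0,0,0.005,0],[0.04,0,0,0,0],[0.04,0,0,0,0]]' 30
python3 -c "
from h import *
need([.555,.1585,.209])
im,d=bot.read_camera('side'); cv2.imwrite('pics/e.png',cv2.resize(im[180:340,100:320],None,fx=3,fy=3))"
```

```text
t: 8.03
eef_pos: [0.5555, 0.1589, 0.2172]
tool_rot: [0.0, 0.707, 0.708, 0.0]
contact_force: [-0.2, 0.0, -1.2]
gripper_width: 0.556
grasp_force: 31.6
t 8.03 tcp [0.5555 0.1589 0.2172] tool x az 90.08 zax [ 0.001  0.    -1.   ] need tool xyz mm [-0.4 -0.5  8.2] w 0.556 gf 31.6 F [-0.2  0.  -1.2]
```

View pics/e.png

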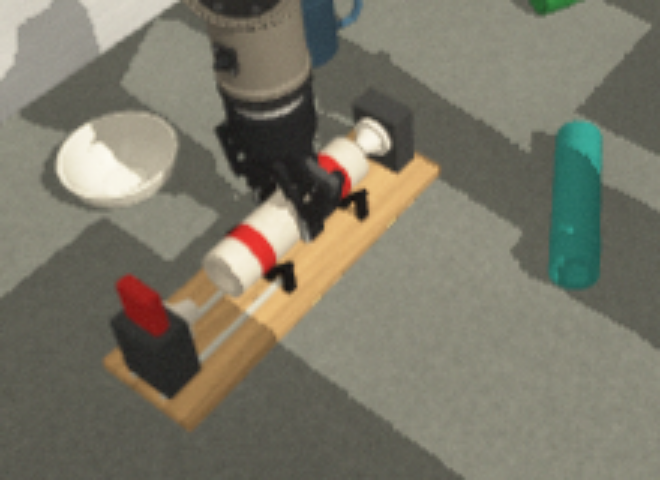

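The crop shows the roll just above the rests. It is clear of the fixed hub at (372,138) and the sliding hub at (185,308). I'll lower it until it touches.

```bash
python3 -m pendant '[[0.04,0,-0.0005,0.003,0],[0.04,0,0,0.002,0],[0.04,0,0,0.0015,0],[0.04,0,0,0.001,0],[0.04,0,0,0,0],[0.04,0,0,0,0]]' 30
```

```text
t: 8.58
eef_pos: [0.5555, 0.1588, 0.2101]
tool_rot: [0.001, 0.707, 0.708, 0.001]
contact_force: [1.4, 0.4, 5.2]
gripper_width: 0.554
grasp_force: 32.1
```

```bash
python3 -m pendant '[[0.05,0,0,0,0],[0.055,0,0,0,0],[0.065,0,0,0,0],[0.085,0,0,0,0],[0.085,0,0,0,0],[0.085,0,0,-0.01,0],[0.085,0,0,-0.03,0],[0.085,0,0,-0.035,0],[0.085,0,0,-0.035,0],[0.085,0,0,-0.025,0]]'
python3 - <<'E'
from fit import *
need([.555,.368,.34])
for c in("scene","side"):
    im,d=bot.read_camera(c); cv2.imwrite(f"pics/f_{c}.png",cv2.resize(im[170:340,100:320] if c=="side" else im[200:350,260:450],None,fx=3,fy=3))
im,d=bot.read_camera("wrist")
b=np.zeros(d.shape,bool); b[:,150:370]=1
P=cloud("wrist",d,b)
hsv=cv2.cvtColor(im,cv2.COLOR_BGR2HSV)
Q=P[(P[:,2]>.055)&(P[:,2]<.085)&(abs(P[:,0]-.555)<.04)&(P[:,1]<.26)]
print(Q[:,1].max(),Q[:,2].max())
for y in np.arange(.12,.25,.02):
    s=Q[abs(Q[:,1]-y)<.005]
    if len(s)>20: print(round(y,3),s[:,0].min(),s[:,0].max(),s[:,2].max())
E
```

```text
t: 9.42
eef_pos: [0.5547, 0.1591, 0.3479]
tool_rot: [0.001, 0.706, 0.708, 0.001]
contact_force: [-0.1, -0.3, 0.2]
gripper_width: 0.998
grasp_force: 0.0
t 9.42 tcp [0.5547 0.1591 0.3479] tool x az 90.11 zax [ 0.003  0.001 -1.   ] need tool xyz mm [208.9   0.6   8.1] w 0.998 gf 0.0 F [-0.1 -0.3  0.2]
0.24746910848139242 0.08499988716599635
0.12 0.5317665364902325 0.5771595954641475 0.07603755637979939
0.14 0.531131100036048 0.5766488689206694 0.07590681578528743
0.16 0.5317278970370413 0.5771684135823123 0.07523974369496803
0.18 0.5312336040188179 0.5767529078540855 0.0755605289815094
0.2 0.5298627889151017 0.5770046046883038 0.07602602596775383
0.22 0.5302729407714231 0.5765971160657825 0.07604320636048141
0.24 0.5309884790090487 0.5761878520026021 0.075456455254664
```

View pics/f_side.png

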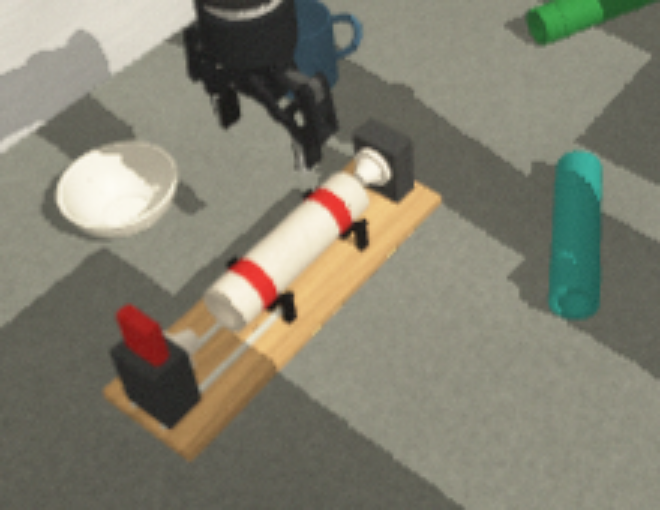

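The crop shows the roll lying level on both rests, with its top measured at 76 mm against 77 mm expected, and aligned with the hubs. Next I go behind the red handle with the fingers shut.

```bash
python3 -m pendant '[[0.04,0.015,0,0,0],[0.0,0.03,0,0,0],[0.0,0.035,0,0,0],[0.0,0.035,0,0,0],[0.0,0.035,0,0,0],[0.0,0.03,0,0,0],[0.0,0.02,0,0,0],[0.0,0.01,0,0,0],[0.0,0,0,0.01,0],[0.0,0,0,0.02,0],[0.0,0,0,0.02,0],[0.0,0,0,0.02,0]]'
python3 -c "
from h import *
need([.555,.348,.271])"
```

```text
t: 10.57
eef_pos: [0.5548, 0.3659, 0.2721]
tool_rot: [0.001, 0.707, 0.707, -0.001]
contact_force: [0.1, 0.8, -0.1]
gripper_width: 0.001
grasp_force: 0.0
t 10.57 tcp [0.5548 0.3659 0.2721] tool x az 89.95 zax [-0.001 -0.003 -1.   ] need tool xyz mm [-17.9   0.2   1.1] w 0.001 gf 0.0 F [ 0.1  0.8 -0.1]
```

```bash
python3 -m pendant '[[0,-0.008,0,0,0],[0,-0.006,0,0,0],[0,-0.005,0,0,0],[0,-0.005,0,0,0],[0,-0.005,0,0,0],[0,-0.005,0,0,0],[0,-0.005,0,0,0],[0,-0.005,0,0,0],[0,-0.005,0,0,0],[0,-0.005,0,0,0],[0,-0.005,0,0,0],[0,0,0,0,0]]'
python3 - <<'E'
from h import *
need([.555,.2625,.271])
for c in("scene","side"):
    im,d=bot.read_camera(c)
    hsv=cv2.cvtColor(im,cv2.COLOR_BGR2HSV)
    red=((hsv[...,0]<8)|(hsv[...,0]>172))&(hsv[...,1]>150)&(hsv[...,2]>80)
    P=cloud(c,d,red); P=P[(P[:,2]>.095)&(P[:,2]<.14)&(P[:,1]>.2)&(P[:,1]<.45)]
    print(c,len(P),P.min(0),P.max(0))
E
```

```text
t: 11.57
eef_pos: [0.5546, 0.3081, 0.2741]
tool_rot: [0.0, 0.707, 0.707, -0.001]
contact_force: [1.4, -0.6, 0.6]
gripper_width: 0.001
grasp_force: 0.2
t 11.57 tcp [0.5546 0.3081 0.2741] tool x az 90.0 zax [-0.    -0.002 -1.   ] need tool xyz mm [-45.6   0.4   3.1] w 0.001 gf 0.2 F [ 1.4 -0.6  0.6]
scene 177 [0.53778553 0.27950109 0.09682483] [0.57614672 0.29609085 0.13501205]
side 51 [0.5325811  0.28251966 0.09513478] [0.54810423 0.29736757 0.12612793]
```

```bash
python3 -m pendant '[[0,-0.004,0,0.001,0],[0,-0.004,0,0.001,0],[0,-0.004,0,0,0],[0,-0.004,0,0,0],[0,-0.004,0,0,0],[0,-0.004,0,0,0],[0,-0.004,0,0,0],[0,0,0,0,0]]'
python3 - <<'E'
from h import *
need([.555,.2625,.271])
im,d=bot.read_camera("side"); cv2.imwrite("pics/g.png",cv2.resize(im[180:340,100:300],None,fx=3,fy=3))
E
```

```text
t: 12.33
eef_pos: [0.5545, 0.2803, 0.2719]
tool_rot: [0.0, 0.707, 0.707, -0.001]
contact_force: [-0.2, 1.4, -0.1]
gripper_width: -0.0
grasp_force: 0.5
t 12.33 tcp [0.5545 0.2803 0.2719] tool x az 90.02 zax [-0.001 -0.002 -1.   ] need tool xyz mm [-17.8   0.5   1. ] w -0.0 gf 0.5 F [-0.2  1.4 -0.1]
```

View pics/g.png

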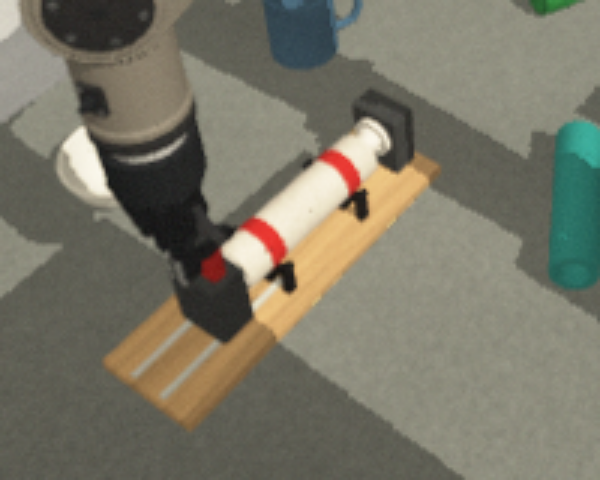

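The roll sits between the fixed hub (375,135) and the sliding end (212,300), with the hub tips entering the core. I'll keep pushing.

```bash
python3 -m pendant '[[0,-0.004,0,0,0],[0,-0.004,0,0,0],[0,-0.004,0,0,0],[0,-0.003,0,0,0],[0,0,0,0,0],[0,0,0,0,0]]'
```

```text
t: 12.88
eef_pos: [0.5546, 0.2656, 0.2721]
tool_rot: [0.0, 0.707, 0.707, -0.001]
contact_force: [-0.0, 0.6, -1.0]
gripper_width: 0.0
grasp_force: 0.1
```

```bash
python3 -m pendant '[[0,-0.002,0,0,0],[0,-0.002,0,0,0],[0,-0.002,0,0,0],[0,0,0,0,0],[0,0,0,0,0]]'; python3 - <<'E'
from h import *
im,d=bot.read_camera("scene")
P=cloud("scene",d,np.ones(d.shape,bool)); Q=P[(P[:,2]>.06)&(P[:,2]<.09)&(abs(P[:,0]-.555)<.02)]
for y in np.arange(0.03,.25,.02):
    s=Q[abs(Q[:,1]-y)<.006]
    if len(s)>5: print(round(y,3),np.percentile(s[:,2],90))
E
```

```text
t: 13.3
eef_pos: [0.5544, 0.2614, 0.2723]
tool_rot: [-0.0, 0.706, 0.708, 0.001]
contact_force: [1.0, 6.1, -4.1]
gripper_width: 0.003
grasp_force: 2.8
0.03 0.08804391207848375
0.05 0.07972651344154862
0.07 0.08183505514462944
0.09 0.08023788948555438
0.11 0.08114652901880749
0.13 0.08032618891149507
0.15 0.08036188074403867
0.17 0.07988778089896262
0.19 0.08102340218780624
0.21 0.08046137816453157
0.23 0.08936332459046469
```

```bash
python3 -m pendant '[[0,-0.003,0,0,0],[0,-0.003,0,0,0],[0,-0.002,0,0,0],[0,0,0,0,0],[0,0,0,0,0]]'
```

```text
t: 13.77
eef_pos: [0.5538, 0.2594, 0.2726]
tool_rot: [-0.004, 0.705, 0.71, 0.006]
contact_force: [5.5, 23.7, -16.5]
gripper_width: -0.001
grasp_force: 11.7
```

```bash
python3 -m pendant '[[0,0.01,0,0,0],[0,0.015,0,0,0],[0,0.02,0,0,0],[0,0.02,0,-0.01,0],[0,0,0,-0.03,0],[0,0,0,-0.035,0],[0,0.02,0,-0.035,0],[0,0.03,0,-0.035,0],[0,0.03,0,0,0],[0,0,0,0,0]]'
python3 - <<'E'
from fit import *
need([.555,.16,.4])
for c in("scene","side"):
    im,d=bot.read_camera(c)
    if c=="scene": cv2.imwrite("pics/h.png",cv2.resize(im[200:340,270:440],None,fx=4,fy=4,interpolation=cv2.INTER_CUBIC))
    hsv=cv2.cvtColor(im,cv2.COLOR_BGR2HSV)
    red=((hsv[...,0]<8)|(hsv[...,0]>172))&(hsv[...,1]>150)&(hsv[...,2]>80)
    P=cloud(c,d,red); P=P[(P[:,2]>.095)&(P[:,2]<.14)&(P[:,1]>.2)&(P[:,1]<.45)]
    T=P[P[:,2]>.125]; print(c,"fin",len(T),cv2.minAreaRect(T[:,:2].astype(np.float32)*1000) if len(T)>3 else 0)
    P=cloud(c,d,np.ones(d.shape,bool)); Q=P[(P[:,2]>.065)&(P[:,2]<.087)&(abs(P[:,0]-.555)<.03)&(P[:,1]>.03)&(P[:,1]<.23)]
    for y in (.06,.09,.12,.15,.18,.21):
        s=Q[abs(Q[:,1]-y)<.006]; t=s[s[:,2]>.072]
        if len(s)>5: print(y,np.percentile(s[:,2],95),t[:,0].mean())
im,d=bot.read_camera("wrist"); cv2.imwrite("pics/w.png",im)
E
```

```text
t: 14.6
eef_pos: [0.5522, 0.4008, 0.4171]
tool_rot: [-0.001, 0.705, 0.71, 0.003]
contact_force: [-0.9, 0.0, -0.7]
gripper_width: 0.003
grasp_force: 0.0
t 14.6 tcp [0.5522 0.4008 0.4171] tool x az 90.39 zax [ 0.003  0.006 -1.   ] need tool xyz mm [-240.9    1.1   15.7] w 0.003 gf 0.0 F [-0.9  0.  -0.7]
scene fin 123 ((557.0543212890625, 241.9481658935547), (15.23987102508545, 38.26384735107422), 89.03617858886719)
0.06 0.08013221327720711 0.5592707692640541
0.09 0.08153199980835761 0.5583174016909135
0.12 0.0810084144464803 0.5573205247096343
0.15 0.08122680983767279 0.5582019263249608
0.18 0.08098429697571802 0.5585804781183719
0.21 0.08126821103912653 0.5579506834322293
side fin 80 ((553.2687377929688, 244.4700927734375), (37.45138931274414, 15.760496139526367), 0.6408905386924744)
0.06 0.08086908463623958 0.5520030662531556
0.09 0.0810215300712085 0.5513110703618741
0.12 0.08028036581922907 0.5520914049589535
0.15 0.08054841092871534 0.5511433216420086
0.18 0.08086677667818014 0.5515960458239473
0.21 0.08010399731815142 0.5521140381831274
```

View pics/h.png

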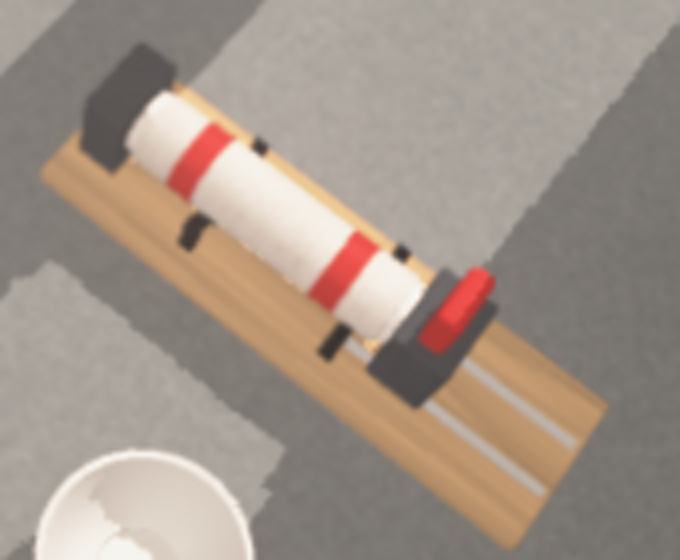

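The crop shows both flanges tight on the roll. The handle is at y = 0.243, exactly home. The roll's top is 81 mm up along its whole length, so its axis is at 57 mm and it is lifted off the rests. The gripper is clear.

```bash
python3 -c "
from station import bot
print(bot.hand_in())"
```

```text
the job is handed in; nothing more can be done
None
```

The roll is loaded and the job is handed in at about 15 s: both flanges are against the roll, the sliding end is fully home, the roll's axis is about 57 mm up (clear of the rests), and the arm touches nothing; the hand-in itself returned no pass or fail verdict.

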